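Log a carrier of running tests out at the code scanner and hold it up level

ROBOT

A 6-joint arm with a two-finger parallel gripper is mounted at the origin on a cart in front of the work surface, level with it; the furniture and walls round the work are solid. World frame = base frame: x ahead of the robot, y to its left, z up, the work surface at z = 0. Lengths are in mm, angles in rad, forces in N, time in s.
With the tool pointing down it reaches from about 350 to 775 mm from the base axis. Payload 7.3 kg.
Tool frame: the origin (TCP) lies between the finger pads; the fingertips stand 14 mm ahead of it and the grasp point (between the pads) lies 5 mm behind it; y points along the fingers, z is the direction in which the jaws open and shut, and the axes are right-handed (so a half turn about y gives the same grasp; the last joint's range is limited). The gripper opens to 92 mm and grips with 3 to 60 N. Pads are 19 mm wide; open, the fingers measure 130 mm over their backs; the gripper's body (75 mm by 190 mm) begins 47 mm behind the grasp point.
Start: joints at [-1.486, 0.342, 1.524, -0, 1.275, -0.146], TCP at [120.118, -511.092, 240.741] pointing down, gripper open.
Joint ranges: [-2.53, 2.53], [-0.77, 2.02], [0.04, 2.7], [-1, 4.14], [0.28, 2.66], [-3.11, 3.11]. Speed limits (rad/s): [2.57, 2.57, 3.14, 3.14, 3.14, 3.14].

INTERFACE

Orientations are given as [roll, pitch, yaw] about the fixed x, y, z axes, in that order (R = Rz(yaw) Ry(pitch) Rx(roll)).
In Python, from plant import bot, vision, order gives the robot as it stands.
- The arm moves only by the tool apply_moves, never from a script. Its argument "rows" is a list of rows, each a list of 3 entries, a list of its own where there are three numbers: the shift along the tool's x, y, z in cm, then the turn about the tool's y in rad, then the finger opening in cm, from 0 to 9.18. A call has 1 to 5 rows; each row is the pose to reach, as a shift and turn from the pose measured when the call began, along the tool's axes at that moment; what a row does not reach only later rows make up. A row lasts 1/8 s, in which the tool goes at most 62.5 mm and 10.7 degrees, less where a joint would pass 70% of its speed; a pose out of reach is approached as far as the arm can. A call with a gripper value outside its range is refused whole. The fingers move at their own pace and stop on an object; the grip force is fixed at half the most. Time passes only in rows, so rows that repeat a pose let the fingers close. It gives the time, the measured TCP pose, the force and the opening at its end, in the units of the state.
- bot.get_obs(): the state, without advancing time (a new reading comes with each control period).
- vision.capture(name): name is "side" or "top"; returns the picture (400x640x3 uint8, red, green, blue); there is no depth.
- vision.camera_info(name): a dict with "mtx" (3x3 intrinsics, pixels), "distortion" ([k1, k2, p1, p2, k3] as OpenCV has them; the pictures are not rectified), "rvec" (rotation vector, rad) and "tvec" (3), from world to camera coordinates, as OpenCV has them. Camera axes: x right, y down, z forward; pixel columns grow to the right and rows downward; lengths in mm; the calibration is good to about 2 mm. A picture is of the moment at which its call begins. camera_info takes no time and is no camera call.
- order.close_job(): hands the job in, once; it reports no verdict.
The state is a dict: "time": time; "joint_positions": joint angles; "dq": joint speeds; "tau": joint torques, N m; "tool_pos": TCP position; "tcp_rot": TCP orientation; "contact_force": force on the tool from outside, world axes, zero at the start; "moment": the same for the moment, N m; "grip_width": finger opening in mm.
Only numpy, scipy, OpenCV 4.12 (cv2) and the standard library are available. Lean on these libraries where they do the work, as an engineer would, in place of code of your own. Each camera call takes 0.05 s, during which the arm holds its last target.

TASK

Four rapid tests are still running in the carrier that stands in the reading nest. Log it out first, squeezing the mounted scanner's trigger fully home and letting it spring back while the carrier is still in the nest; then lift the carrier by its blue bar straight out of the nest, keeping it level so that every test stays lying in its pocket, and hold it still and level with its underside 10 to 20 cm above the worktop for three seconds. Leave the things around it where they are, and finish while still holding the carrier up there: do not put it down or let go.

Things in the scene. Friction and masses are not known exactly. Their poses are not given: they have to be found in the camera images.
- nest: Reading nest fixed on the worktop: dark plate 176 x 160 mm (x by y), 10 mm thick, with pale L-shaped corner brackets 12 mm above it. Origin: centre of its underside; z up, y towards the scanner. The carrier stands on the plate between the brackets with about 3 mm of play; its origin is then 10 mm above the nest's.
- carrier: Loose grey-blue carrier, 152 x 136 mm (x by y), 108 mm tall, 0.24 to 0.43 kg empty, balanced about its middle: a tray with six pockets (floor 5 mm above the origin, ribs 4 mm high), a 60 mm wide upright panel at each end (y = -65, +65 mm) and a dark blue bar between their tops. The +y panel bears the code label. Origin: centre of its underside, z up.
- carrier_bar (a point): Centre of the carrier's blue bar, 97 mm above the carrier's underside, axes as the carrier's. The bar runs along y, is 12 mm wide (x), 18 mm tall (9 mm above and below this point) and free for 126 mm between the panels, with 75 mm of free air under it. Pinch it across x near this point.
- scanner: Fixed pistol-grip code scanner lying on its side in a stand. Origin: on the worktop below the joint of grip and head; middle plane of the gun 76 mm above it, level. Pale head: x = 0 to 45, y = -60 to 56 mm, its top 106 mm above the worktop, looking along -y at the carrier. Stand base: 12 mm thick, x over -26 mm. Trigger on the grip's -y side.
- scanner_grip (a point): Point in the scanner's dark grey grip, axes as the scanner's, at scanner x = -40, y = 0, z = 76 mm. The grip reaches out along -x from the head to a butt at x = -109 mm; 34 mm wide (y = -17 to +17 mm; the plain back is +y), 30 mm tall, 20 mm of butt 40 mm wide. Free air below it: fingers can straddle it from above.
- trigger_face (a point): Centre of the orange trigger's outer face, where a finger presses, 36 mm from its hinge; at rest 34 mm to the -y side of point scanner_grip, at the same height. The trigger is 60 mm long (x = -6 to -65 mm of the scanner), 18 mm tall. From here to the back of the grip: 51 mm at rest, 42 mm squeezed home.
- trigger (a joint): Angle of the scanner's sprung trigger, rad: 0 released, 0.26 squeezed home (its face then moved 9 mm towards the grip, along scanner +y). About 2 N at the face to start, 5 N to get home; springs back by itself.
- test_1: One of four white test cassettes lying loose and flat in the carrier's pockets, 37 x 62 x 6 mm, origin centre of its underside, z up. Not to be handled; it must stay lying in its pocket (origin 5 mm above the carrier's origin).
- test_2: One of four white test cassettes lying loose and flat in the carrier's pockets, 37 x 62 x 6 mm, origin centre of its underside, z up. Not to be handled; it must stay lying in its pocket (origin 5 mm above the carrier's origin).
- test_3: One of four white test cassettes lying loose and flat in the carrier's pockets, 37 x 62 x 6 mm, origin centre of its underside, z up. Not to be handled; it must stay lying in its pocket (origin 5 mm above the carrier's origin).
- test_4: One of four white test cassettes lying loose and flat in the carrier's pockets, 37 x 62 x 6 mm, origin centre of its underside, z up. Not to be handled; it must stay lying in its pocket (origin 5 mm above the carrier's origin).
- timer: Bystander: white count-down timer lying on the worktop, 62 x 78 x 21 mm, origin centre of underside. Leave it alone.
- dropper_bottle: Bystander: small white dropper bottle standing on the worktop, 25 mm across, 56 mm tall, origin centre of underside. Leave it alone.
- amber_bottle: Bystander: brown bottle with a black cap, 34 mm across, 66 mm tall, origin centre of underside. Leave it alone.
- spare_test: Bystander: spare white test cassette lying on the worktop, 37 x 62 x 6 mm, origin centre of underside. Leave it alone.
There are look-alikes about, which are no part of the job. Leave any purple look-alike of the carrier alone.

How it is judged:
By the outcome, as a careful person would: the job done as asked, in the order asked, and still so for the second after the job is handed in, while the arm keeps its last pose, push and grip.
It also fails if it takes over 48 s, if anything falls off the work surface, if the arm or the gripper's body presses on something with over 40 N, if the wrist force passes 120 N, or if a joint passes its speed limit or range.

## Working session

There is one attempt and no reset: what is moved stays moved. The work goes in short steps, Python scripts to look and compute and a tool call to move; the robot and the scene stay as the last step left them, time stands still between calls to the robot, and variables do not carry over. Pictures are saved under pics/ and viewed, and the job is handed in when it is done.

Besides the shell and the picture viewer there is one more tool, called after ">>>" as name([rows], argument=value, ...), one row to a line, values as JSON. apply_moves: Moves the arm, as the interface text tells. Its arguments: {"type":"object","properties":{"rows":{"type":"array","items":{"type":"array"}}},"required":["rows"]}

```bash
ls; mkdir -p pics; python3 - <<'E'
from plant import bot,vision
import cv2
for n in("side","top"):
    im=vision.capture(n); cv2.imwrite(f"pics/{n}0.png",im[:,:,::-1]); 
    print(vision.camera_info(n))
print(bot.get_obs())
E
```

```text
pics
{'mtx': array([[467.24342016,   0.        , 320.88050482],
       [  0.        , 467.24342016, 201.08556915],
       [  0.        ,   0.        ,   1.        ]]), 'distortion': array([-0.11174744,  0.        ,  0.        ,  0.        ,  0.        ]), 'rvec': array([ 2.22790978, -0.02056041,  0.0187353 ]), 'tvec': array([-493.25369011,  -16.86201723, 1769.71563332])}
{'mtx': array([[365.10700269,   0.        , 318.80044247],
       [  0.        , 365.10700269, 197.80742518],
       [  0.        ,   0.        ,   1.        ]]), 'distortion': array([-0.03671012,  0.        ,  0.        ,  0.        ,  0.        ]), 'rvec': array([ 2.19392956, -2.15518605,  0.13646132]), 'tvec': array([-160.11085071,  497.19433112, 1086.59448873])}
{'time': 0.1, 'joint_positions': array([-1.48600164e+00,  3.42659145e-01,  1.52491740e+00, -2.02347583e-05,
        1.27542647e+00, -1.46020495e-01]), 'dq': array([ 1.68597867e-05,  3.96468793e-05, -2.54042398e-03,  7.26568268e-04,
       -1.19475193e-03, -1.08803247e-03]), 'tau': array([ 1.41577493e-03, -4.32004380e+01, -2.44694084e+01,  7.19099189e-02,
        5.25669276e-02, -5.29134206e-05]), 'tool_pos': array([ 120.08020322, -510.72218273,  240.11272269]), 'tcp_rot': array([-1.57219449e+00,  1.86066012e-04, -2.91077169e+00]), 'contact_force': array([ 1.29915708, -0.80135134,  0.00613807]), 'moment': array([ 0.02994326,  0.01683008, -0.01499862]), 'grip_width': 91.70860515565755}
```

View pics/side0.png

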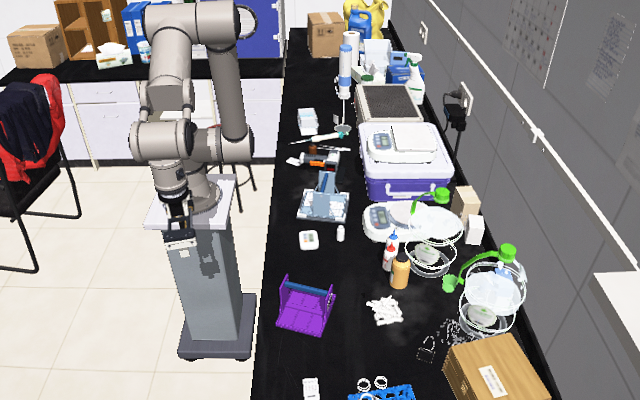

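View pics/top0.png

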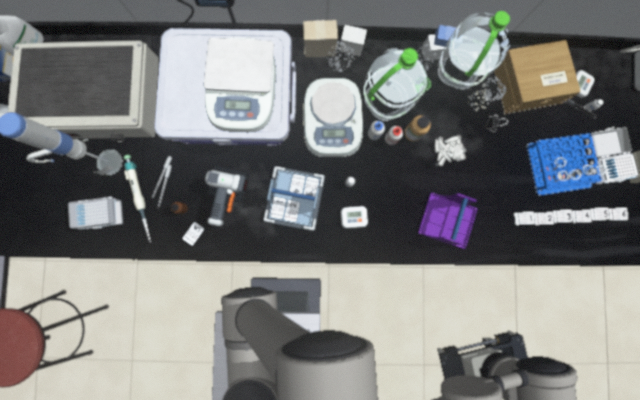

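Side: the carrier is at about (325,205), the scanner around (325,165) and the purple decoy around (305,305). Top: scanner around (225,195) with its orange trigger at (231,201), carrier around (294,198). I'll zoom in on both.

```bash
python3 - <<'E'
import cv2
a=cv2.imread("pics/top0.png")[150:250,170:370]; cv2.imwrite("pics/topz.png",cv2.resize(a,None,fx=4,fy=4,interpolation=cv2.INTER_CUBIC))
a=cv2.imread("pics/side0.png")[135:255,270:400]; cv2.imwrite("pics/sidez.png",cv2.resize(a,None,fx=5,fy=5,interpolation=cv2.INTER_CUBIC)[:600])
E
```

```text
(no output)
```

View pics/topz.png

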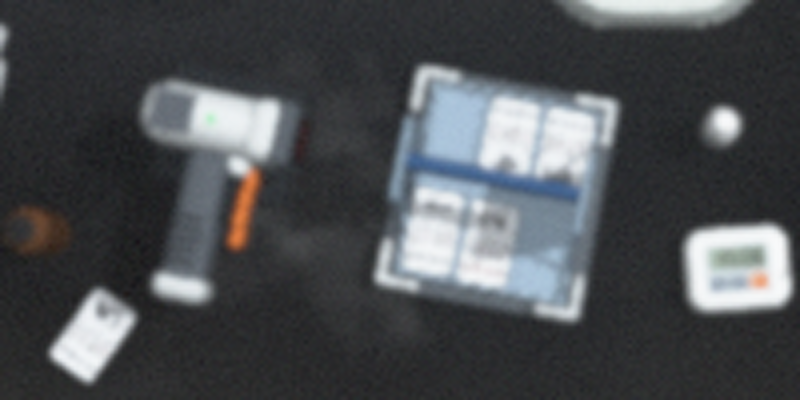

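View pics/sidez.png

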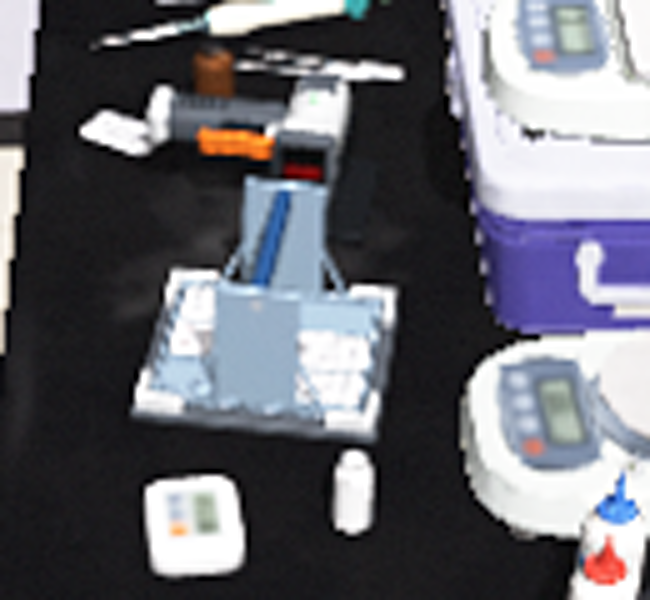

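```bash
cat > h.py <<'E'
import cv2,numpy as np
from plant import vision
def ray(n,pts):
    c=vision.camera_info(n); R,_=cv2.Rodrigues(c['rvec']); t=np.array(c['tvec'])
    u=cv2.undistortPoints(np.array(pts,float).reshape(-1,1,2),c['mtx'],np.array(c['distortion'])).reshape(-1,2)
    d=np.c_[u,np.ones(len(u))]@R
    return -R.T@t,d
def plane(n,pts,z):
    o,d=ray(n,pts); return o+d*((z-o[2])/d[:,2])[:,None]
E
python3 - <<'E'
from h import *
T=cv2.imread("pics/top0.png");S=cv2.imread("pics/side0.png")
def comp(im,f,box):
    h=cv2.cvtColor(im,cv2.COLOR_BGR2HSV).astype(int); m=f(h[...,0],h[...,1],h[...,2]).astype(np.uint8)
    k=np.zeros_like(m);x0,y0,x1,y1=box;k[y0:y1,x0:x1]=1;m*=k
    n,l,s,c=cv2.connectedComponentsWithStats(m); i=1+np.argmax(s[1:,4]); ys,xs=np.where(l==i)
    return np.c_[xs,ys].astype(float)
def rep(name,n,p,z):
    r=cv2.minAreaRect(p.astype(np.float32)); W=plane(n,p,z)[:,:2].astype(np.float32)
    c=W.mean(0); u,s,v=np.linalg.svd(W-c); d=v[0]; pr=(W-c)@d; q=(W-c)@v[1]
    print(name,len(p),'px',p.mean(0).round(1),'world',c.round(1),'axis deg',np.degrees(np.arctan2(d[1],d[0])).round(1),'ext',pr.min().round(1),pr.max().round(1),q.min().round(1),q.max().round(1), 'mid',(c+d*(pr.min()+pr.max())/2).round(1))
blue=lambda h,s,v:(h>100)&(h<125)&(s>140)&(v>50)
org=lambda h,s,v:(h>3)&(h<20)&(s>150)&(v>120)
rep('bar top','top',comp(T,blue,(260,160,330,230)),116)
rep('trig top','top',comp(T,org,(220,180,245,220)),85)
b=comp(S,blue,(300,160,350,200)); print(len(b)); rep('bar side','side',b,112)
rep('trig side','side',comp(S,org,(300,155,330,170)),76)
# nest outer via bracket corners in zoom
z=np.array([[420,66],[617,100],[578,320],[376,286]])
W=plane('top',z/4+[170-.375,150-.375],22);print('nest corners',W.round(1),'c',W.mean(0).round(1),np.linalg.norm(W-np.roll(W,-1,0),axis=1).round(1))
# grip: back edge & butt & head
g=np.array([[152,288],[212,297],[187,150],[225,155],[168,270],[207,278],[157,83],[142,126]])
print(plane('top',g/4+[170-.375,150-.375],91).round(1))
E
```

```text
Traceback (most recent call last):
ValueError: attempt to get argmax of an empty sequence
```

```bash
cat > m.py <<'E'
from h import *
import sys
T=cv2.imread("pics/top0.png");S=cv2.imread("pics/side0.png")
def comp(im,f,box):
    h=cv2.cvtColor(im,cv2.COLOR_BGR2HSV).astype(int); m=f(h[...,0],h[...,1],h[...,2]).astype(np.uint8)
    k=np.zeros_like(m);x0,y0,x1,y1=box;k[y0:y1,x0:x1]=1;m*=k
    n,l,s,c=cv2.connectedComponentsWithStats(m); i=1+np.argmax(s[1:,4]); ys,xs=np.where(l==i)
    return np.c_[xs,ys].astype(float)
def rep(name,n,p,z):
    W=plane(n,p,z)[:,:2].astype(np.float32)
    c=W.mean(0); u,s,v=np.linalg.svd(W-c); d=v[0]; pr=(W-c)@d; q=(W-c)@v[1]
    print(name,len(p),'px',p.mean(0).round(1),'world',c.round(1),'axis deg',np.degrees(np.arctan2(d[1],d[0])).round(1),'ext',pr.min().round(1),pr.max().round(1),q.min().round(1),q.max().round(1), 'mid',(c+d*(pr.min()+pr.max())/2).round(1))
blue=lambda h,s,v:(h>100)&(h<125)&(s>130)&(v>50)
org=lambda h,s,v:(h>3)&(h<20)&(s>150)&(v>120)
E
python3 - <<'E'
from m import *
h=cv2.cvtColor(T,cv2.COLOR_BGR2HSV); print(h[188:202,294])
b=lambda h,s,v:(h>100)&(h<125)&(s>115)&(v>50)
rep('bar top','top',comp(T,b,(260,160,330,230)),116)
rep('trig top','top',comp(T,org,(220,180,245,220)),85)
b=comp(S,blue,(300,160,350,200)); print(len(b)); rep('bar side','side',b,112)
rep('trig side','side',comp(S,org,(300,155,330,170)),76)
z=np.array([[420,66],[617,100],[578,320],[376,286]])
W=plane('top',z/4+[170-.375,150-.375],22);print('nest corners',W.round(1),'c',W.mean(0).round(1),np.linalg.norm(W-np.roll(W,-1,0),axis=1).round(1))
g=np.array([[152,288],[212,297],[187,150],[225,155],[168,270],[207,278],[157,83],[142,126]])
print(plane('top',g/4+[170-.375,150-.375],91).round(1))
E
```

```text
[[105   6 240]
 [101   9 228]
 [106  14 205]
 [108  22 177]
 [108  52 163]
 [108 101 154]
 [108 124 146]
 [108 123 135]
 [107  91 126]
 [105  63 134]
 [105  55 143]
 [104  50 148]
 [103  39 156]
 [103  27 171]]
bar top 84 px [292.6 194. ] world [499.9 -76. ] axis deg 79.7 ext -58.4 59.1 -3.1 4.1 mid [499.9 -75.6]
trig top 74 px [230.3 202.7] world [475. 105.] axis deg 167.5 ext -29.7 25.5 -6.8 7.0 mid [477.  104.6]
61
bar side 61 px [323.9 182.5] world [501.8 -71. ] axis deg -100.5 ext -60.3 53.1 -5.6 5.6 mid [502.5 -67.5]
trig side 71 px [316.5 163.2] world [478.3 109.1] axis deg -17.5 ext -30.8 29.5 -19.2 18.3 mid [477.8 109.2]
nest corners [[ 596.7  -13.    22. ]
 [ 573.  -165.8   22. ]
 [ 403.  -138.7   22. ]
 [ 426.1   15.4   22. ]] c [499.7 -75.5  22. ] [154.7 172.1 155.9 172.9]
[[418.9 166.   91. ]
 [413.3 122.9  91. ]
 [518.6 145.6  91. ]
 [515.5 118.1  91. ]
 [431.9 155.2  91. ]
 [426.7 127.   91. ]
 [567.1 169.7  91. ]
 [535.5 179.   91. ]]
```

```bash
python3 - <<'E'
import cv2
a=cv2.imread("pics/top0.png")[165:230,200:250]; cv2.imwrite("pics/t2.png",cv2.resize(a,None,fx=9,fy=9,interpolation=cv2.INTER_CUBIC))
a=cv2.imread("pics/side0.png")[145:175,290:345]; cv2.imwrite("pics/s2.png",cv2.resize(a,None,fx=14,fy=14,interpolation=cv2.INTER_CUBIC))
E
```

```text
(no output)
```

View pics/t2.png

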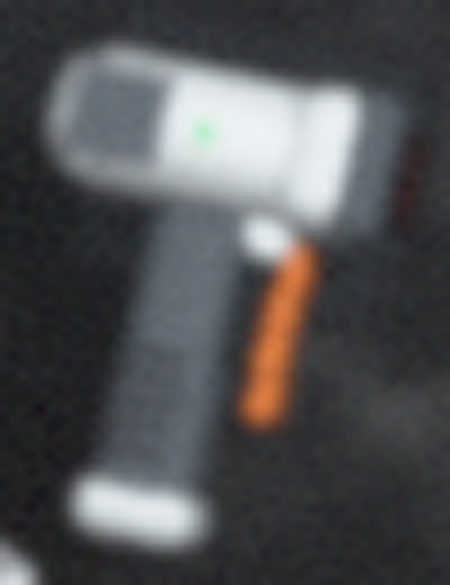

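View pics/s2.png

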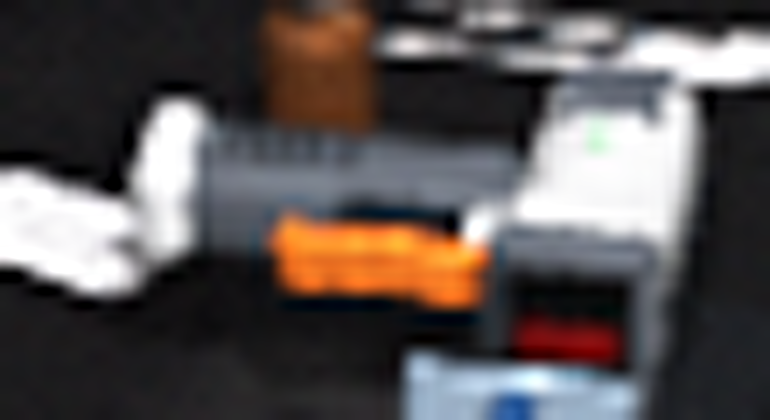

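```bash
python3 - <<'E'
from m import *
def z9(p,z): return plane('top',np.array(p)/9+[200-.44,165-.44],z)[:,:2]
def s14(p,z): return plane('side',np.array(p)/14+[290-.46,145-.46],z)[:,:2]
b=z9([[158,215],[105,455]],91);f=z9([[240,235],[195,480]],91)
butt=z9([[70,490],[65,520],[210,510],[203,550]],92)
t=z9([[322,262],[285,425]],85)
hd=z9([[115,42],[365,82],[85,183],[330,228],[405,90],[385,235],[45,110]],106)
for n,v in dict(b=b,f=f,butt=butt,t=t,hd=hd).items(): print(n,v.round(1).tolist())
print(s14([[285,255],[485,270],[195,250],[135,250],[340,545/2]],76).round(1))
z=np.array([[30,228],[70,232],[8,225]])/4+[170-.375,150-.375]
print('amber top@66',plane('top',z,66).round(0).tolist(),'side base/top',s14([[318,128],[318,10]],60).round(0))
h=cv2.cvtColor(T,cv2.COLOR_BGR2HSV)
E
```

```text
b [[514.8, 143.3], [437.6, 156.6]]
f [[508.8, 116.7], [430.2, 127.6]]
butt [[426.3, 166.9], [416.7, 168.0], [420.8, 122.2], [408.1, 123.9]]
t [[501.3, 91.4], [448.6, 101.1]]
hd [[567.9, 155.6], [556.6, 75.7], [522.6, 162.9], [509.7, 84.9], [554.3, 63.0], [507.8, 67.5], [545.7, 176.7]]
[[452.5 112.7]
 [508.  104.4]
 [427.4 115.6]
 [410.6 115.8]
 [467.7 103.6]]
amber top@66 [[462.0, 265.0, 66.0], [460.0, 235.0, 66.0], [464.0, 281.0, 66.0]] side base/top [[462. 205.]
 [463. 272.]]
```

```bash
cat > g.py <<'E'
import sys,numpy as np
from scipy.spatial.transform import Rotation as Ro
from plant import bot
def go(x,y,z,yawdeg=None):
    o=bot.get_obs(); R=Ro.from_euler('xyz',o['tcp_rot']).as_matrix()
    d=R.T@(np.array([x,y,z])-o['tool_pos'])/10
    t=None
    if yawdeg is not None:
        t=-((np.radians(yawdeg)-o['tcp_rot'][2]+np.pi)%(2*np.pi)-np.pi)
    print('shift cm',d.round(2),'turn',t,'tilt',R[:,1].round(4))
if __name__=='__main__': go(*map(float,sys.argv[1:]))
E
python3 g.py 400 -250 250; python3 g.py 479 130 200 170.7
```

```text
shift cm [-33.21  -0.96 -18.98] turn None tilt [-1.0e-04  1.4e-03 -1.0e+00]
shift cm [-49.6    4.1  -54.16] turn 0.3931365804689442 tilt [-1.0e-04  1.4e-03 -1.0e+00]
```

>>> apply_moves([
  [[-5,0,-3],0,9.1],
  [[-10,-0.5,-6],0,9.1],
  [[-16,-1,-9],0,9.1],
  [[-22,-1,-13],0,9.1],
  [[-28,-1,-17],0.1,9.1],
])

```text
time: 0.72
tool_pos: [338.4, -297.0, 250.3]
tcp_rot: [-1.572, 0.0, -3.013]
contact_force: [0.7, -0.8, -0.4]
grip_width: 90.8
```

>>> apply_moves([
  [[-5,0,-5],0.1,9.1],
  [[-9,0,-10],0.15,9.1],
  [[-12,0,-15],0.2,9.1],
  [[-15,0,-20],0.25,9.1],
  [[-18,0,-25],0.29,9.1],
])

```text
time: 1.35
tool_pos: [485.4, -24.0, 250.4]
tcp_rot: [-1.572, -0.001, 2.979]
contact_force: [-0.1, -0.4, 0.2]
grip_width: 90.8
```

```bash
python3 g.py 479.4 130.3 160 170.7;python3 -c "
from plant import bot
print(bot.get_obs()['tool_pos'],bot.get_obs()['tcp_rot'])"
```

```text
shift cm [  3.09   9.07 -15.12] turn -0.0007531294832454627 tilt [-4.0e-04  1.4e-03 -1.0e+00]
[485.40461366 -23.99951318 250.44093627] [-1.57211483e+00 -6.06252344e-04  2.97852390e+00]
```

>>> apply_moves([
  [[1,0,-5],0,9.1],
  [[2,0,-10],0,9.1],
  [[3.1,2,-15.1],0,9.1],
  [[3.1,6,-15.1],0,9.1],
  [[3.1,9,-15.1],0,9.1],
])

```text
time: 1.98
tool_pos: [478.4, 131.0, 159.0]
tcp_rot: [-1.572, -0.002, 2.981]
contact_force: [0.1, -0.5, -0.0]
grip_width: 90.9
```

```bash
python3 g.py 479.4 130.3 73 170.7; python3 - <<'E'
from plant import vision
import cv2
for n,b in(("side",(135,255,260,390)),("top",(140,240,170,330))):
    im=vision.capture(n)[:,:,::-1]; cv2.imwrite(f"pics/{n}1.png",im); y0,y1,x0,x1=b
    cv2.imwrite(f"pics/{n}1z.png",cv2.resize(im[y0:y1,x0:x1],None,fx=5,fy=5,interpolation=cv2.INTER_CUBIC)[:600,:800])
E
```

```text
shift cm [-0.13  8.6   0.06] turn 0.0012320405433849935 tilt [-0.002   0.0012 -1.    ]
```

View pics/side1z.png

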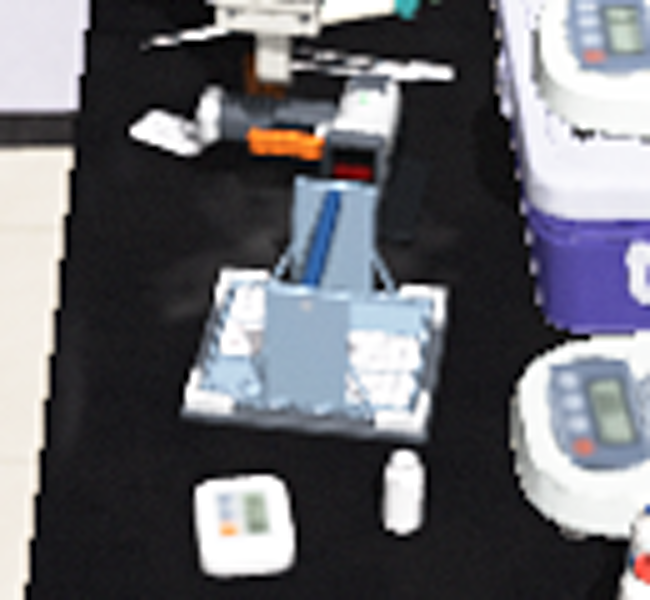

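View pics/top1z.png

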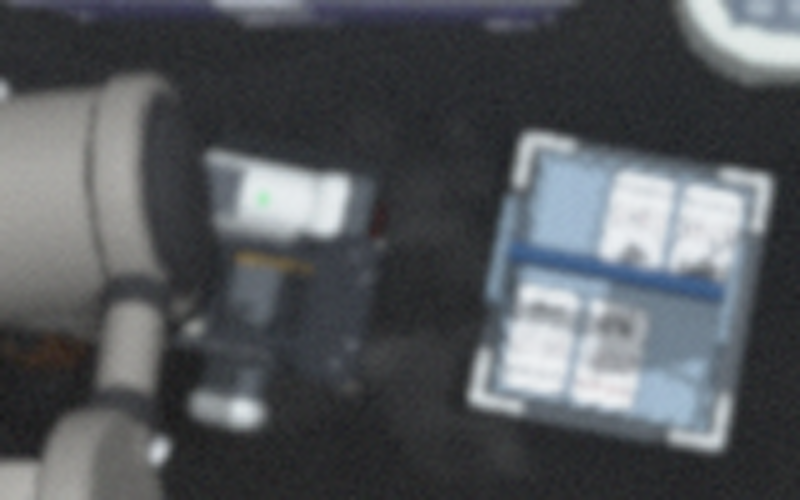

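Side: the finger hangs at about (273,55), above the grip and in line with the trigger (250-323). Top: the gripper straddles the grip. I'll descend now.

>>> apply_moves([
  [[-0.1,3,0.05],0,9.1],
  [[-0.1,5.5,0.05],0,9.1],
  [[-0.1,7.5,0.05],0,9.1],
  [[-0.1,8.6,0.05],0,9.1],
  [[-0.1,8.6,0.05],0,9.1],
])

```text
time: 2.7
tool_pos: [477.4, 129.5, 71.8]
tcp_rot: [-1.57, -0.008, 2.979]
contact_force: [0.2, 0.0, 0.9]
grip_width: 90.9
```

```bash
python3 g.py 479.4 130.3 73 170.7; python3 - <<'E'
from plant import vision
import cv2
for n,b in(("side",(135,185,260,390)),):
    im=vision.capture(n)[:,:,::-1]; cv2.imwrite(f"pics/{n}2.png",im); y0,y1,x0,x1=b
    cv2.imwrite(f"pics/{n}2z.png",cv2.resize(im[y0:y1,x0:x1],None,fx=6,fy=6,interpolation=cv2.INTER_CUBIC)[:600,:800])
E
```

```text
shift cm [-0.18 -0.12 -0.12] turn -0.00043596614168617265 tilt [-7.9e-03  5.0e-04 -1.0e+00]
```

View pics/side2z.png

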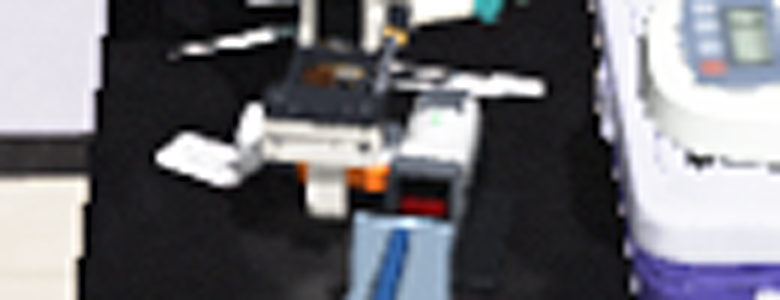

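>>> apply_moves([
  [[-0.35,-0.1,-0.1],0,7],
  [[-0.35,-0.1,-0.1],0,6],
  [[-0.35,-0.1,-0.1],0,5.4],
  [[-0.35,-0.1,-0.1],0,5],
  [[-0.35,-0.1,-0.1],0,5],
])

```text
time: 3.38
tool_pos: [481.1, 129.4, 73.2]
tcp_rot: [-1.569, -0.007, 2.979]
contact_force: [-1.3, -4.0, 0.1]
grip_width: 50.7
```

>>> apply_moves([
  [[0,0,0],0,4.6],
  [[0,0,0],0,4.4],
  [[0,0,0],0,4.2],
  [[0,0,0],0,4],
  [[0,0,0],0,4],
])

```text
time: 4.0
tool_pos: [481.4, 131.5, 73.2]
tcp_rot: [-1.573, -0.007, 2.978]
contact_force: [0.3, 11.0, -2.9]
grip_width: 44.0
```

>>> apply_moves([
  [[0,0,0],0,3.6],
  [[0,0,0],0,3.3],
  [[0,0,0],0,3],
  [[0,0,0],0,3],
  [[0,0,0],0,3],
])

```text
time: 4.62
tool_pos: [481.4, 131.6, 73.1]
tcp_rot: [-1.573, -0.007, 2.978]
contact_force: [-0.9, 2.0, -1.3]
grip_width: 43.7
```

```bash
python3 - <<'E'
from plant import vision,bot
import cv2
im=vision.capture("side")[:,:,::-1]; cv2.imwrite("pics/side3z.png",cv2.resize(im[135:185,260:390],None,fx=6,fy=6,interpolation=cv2.INTER_CUBIC))
print(bot.get_obs())
E
```

```text
{'time': 4.675, 'joint_positions': array([0.11077285, 0.50374129, 1.80182143, 0.00513002, 0.84200951,
       1.84164812]), 'dq': array([ 0.00071404,  0.00102097,  0.00126264, -0.00026791, -0.00070124,
        0.00184798]), 'tau': array([-1.00902736e+00, -4.46451581e+01, -1.75244093e+01, -4.58909478e-01,
        3.34814878e-02, -2.10711826e-01]), 'tool_pos': array([481.41732162, 131.58917157,  73.15637495]), 'tcp_rot': array([-1.57286242, -0.00678627,  2.97809286]), 'contact_force': array([0.62503173, 2.6242934 , 0.17742971]), 'moment': array([ 0.1147376 , -0.02012332, -0.17563597]), 'grip_width': 43.7103445865888}
```

View pics/side3z.png

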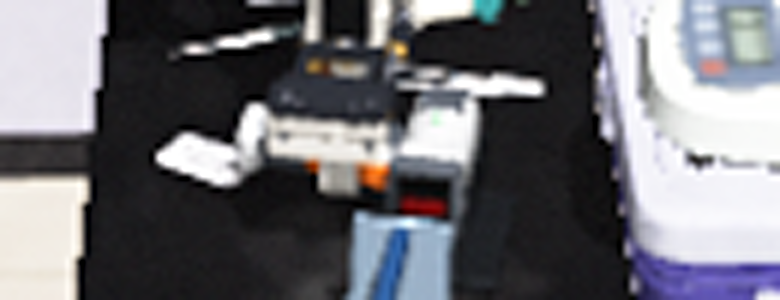

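>>> apply_moves([
  [[0,0,0],0,1.5],
  [[0,0,0],0,0],
  [[0,0,0],0,0],
  [[0,0,0],0,0],
  [[0,0,0],0,0],
])

```text
time: 5.3
tool_pos: [481.4, 131.6, 73.2]
tcp_rot: [-1.573, -0.007, 2.978]
contact_force: [-0.3, 1.7, 0.2]
grip_width: 43.8
```

The fingers stopped dead at 43.8 mm under full grip. That fits home travel with the pad's hinge-side edge bearing on the trigger. Next I'll release and raise.

>>> apply_moves([
  [[0,0,0],0,6],
  [[0,0,0],0,8],
  [[0,0,0.1],0,9.1],
  [[0,0,0.1],0,9.1],
  [[0,0,0.1],0,9.1],
])

```text
time: 5.92
tool_pos: [481.2, 130.7, 73.1]
tcp_rot: [-1.573, -0.007, 2.978]
contact_force: [-0.4, 0.2, -0.3]
grip_width: 88.7
```

>>> apply_moves([
  [[0,-2,0],0,9.1],
  [[0,-6,0],0,9.1],
  [[0,-10,0],0,9.1],
  [[0,-14,0],0,9.1],
  [[0,-14,0],0,9.1],
])

```text
time: 6.55
tool_pos: [483.8, 130.6, 216.1]
tcp_rot: [-1.575, -0.0, 2.978]
contact_force: [0.1, 0.4, -0.6]
grip_width: 90.6
```

```bash
python3 g.py 501 -75.5 210 -99.8; python3 g.py 501 -75.5 102 -99.8; python3 - <<'E'
from plant import vision,bot
import cv2
im=vision.capture("side")[:,:,::-1]; cv2.imwrite("pics/side4.png",im);cv2.imwrite("pics/side4z.png",cv2.resize(im[135:185,260:390],None,fx=6,fy=6,interpolation=cv2.INTER_CUBIC))
E
python3 - <<'E'
from m import *
for f in("side0","side4"):
    S=cv2.imread(f"pics/{f}.png"); rep(f,'side',comp(S,org,(300,155,330,170)),76); rep(f,'side',comp(S,blue,(300,160,350,200)),112)
E
```

```text
shift cm [-5.05  0.53 20.06] turn -1.5629676903602192 tilt [ 4.0e-04  4.1e-03 -1.0e+00]
shift cm [-5.05 11.33 20.1 ] turn -1.5629676903602192 tilt [ 4.0e-04  4.1e-03 -1.0e+00]
side0 71 px [316.5 163.2] world [478.3 109.1] axis deg -17.5 ext -30.8 29.5 -19.2 18.3 mid [477.8 109.2]
side0 61 px [323.9 182.5] world [501.8 -71. ] axis deg -100.5 ext -60.3 53.1 -5.6 5.6 mid [502.5 -67.5]
side4 71 px [316.5 163.2] world [478.3 109.1] axis deg -17.5 ext -30.8 29.5 -19.2 18.3 mid [477.8 109.2]
side4 61 px [323.9 182.5] world [501.8 -71. ] axis deg -100.5 ext -60.3 53.1 -5.6 5.6 mid [502.5 -67.5]
```

View pics/side4z.png

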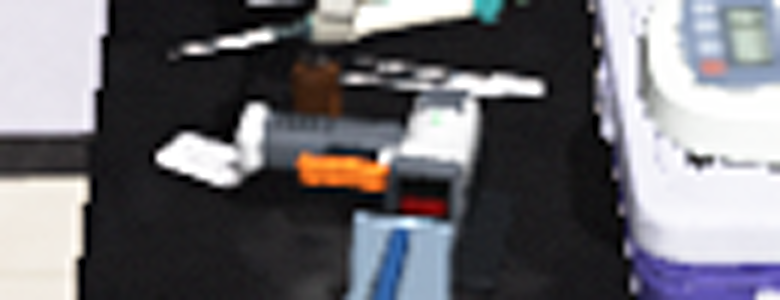

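Side: the trigger blob is pixel-identical to the first picture, so it sprang back, and the carrier hasn't moved. Next stop is above the bar.

>>> apply_moves([
  [[-0.5,0.5,2],-0.17,9.1],
  [[-1,0.5,6],-0.35,9.1],
  [[-2,0.5,10],-0.52,9.1],
  [[-3,0.5,14],-0.7,9.1],
  [[-4,0.5,17],-0.87,9.1],
])

```text
time: 7.22
tool_pos: [493.6, -45.1, 206.8]
tcp_rot: [-1.578, -0.002, -2.43]
contact_force: [-0.4, -0.1, 0.4]
grip_width: 90.7
```

```bash
python3 g.py 500.7 -75.5 200 -100.1
```

```text
shift cm [1.44 0.66 2.77] turn -0.682831064560415 tilt [-0.0065  0.0044 -1.    ]
```

>>> apply_moves([
  [[0.7,0.3,1.4],-0.17,9.1],
  [[1.4,0.6,2.8],-0.35,9.1],
  [[1.4,0.6,2.8],-0.52,9.1],
  [[1.4,0.6,2.8],-0.68,9.1],
  [[1.4,0.6,2.8],-0.68,9.1],
])

```text
time: 7.85
tool_pos: [500.5, -75.3, 199.1]
tcp_rot: [-1.581, 0.003, -1.751]
contact_force: [-0.9, 1.3, -1.2]
grip_width: 91.2
```

```bash
python3 g.py 500.7 -75.5 102 -100.1;  python3 - <<'E'
from plant import vision,bot
import cv2
for n,b in(("side",(105,235,260,390)),("top",(150,250,230,360))):
    im=vision.capture(n)[:,:,::-1]; cv2.imwrite(f"pics/{n}5.png",im); y0,y1,x0,x1=b
    cv2.imwrite(f"pics/{n}5z.png",cv2.resize(im[y0:y1,x0:x1],None,fx=4.6,fy=4.6,interpolation=cv2.INTER_CUBIC)[:600,:800])
E
```

```text
shift cm [0.05 9.71 0.12] turn -0.004370477755557545 tilt [-0.0093  0.0052 -0.9999]
```

View pics/side5z.png

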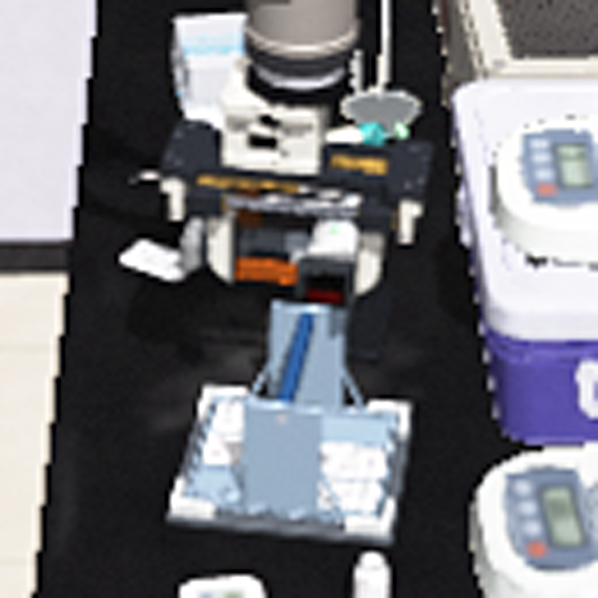

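View pics/top5z.png

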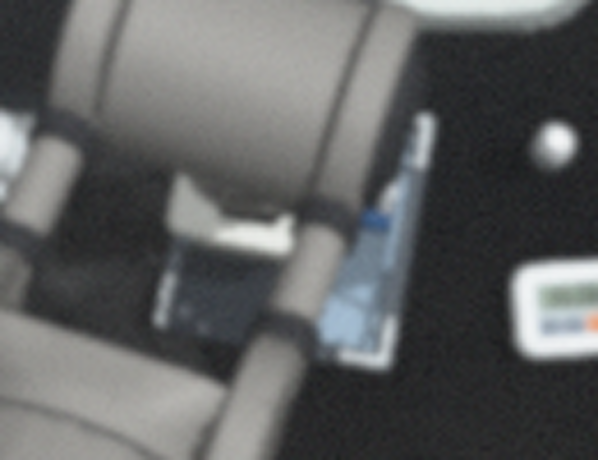

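>>> apply_moves([
  [[0.05,3,0.1],0,9.1],
  [[0.05,5.5,0.1],0,9.1],
  [[0.05,8,0.1],0,9.1],
  [[0.05,9.7,0.1],0,9.1],
  [[0.05,9.7,0.1],0,9.1],
])

```text
time: 8.57
tool_pos: [499.9, -75.1, 101.4]
tcp_rot: [-1.583, 0.004, -1.755]
contact_force: [0.7, -0.9, 0.1]
grip_width: 90.6
```

```bash
python3 g.py 500.7 -75.5 102 -100.1;  python3 - <<'E'
from plant import vision,bot
import cv2
for n,b in(("side",(105,235,260,390)),):
    im=vision.capture(n)[:,:,::-1]; cv2.imwrite(f"pics/{n}6.png",im); y0,y1,x0,x1=b
    cv2.imwrite(f"pics/{n}6z.png",cv2.resize(im[y0:y1,x0:x1],None,fx=4.6,fy=4.6,interpolation=cv2.INTER_CUBIC)[:600,:800])
E
```

```text
shift cm [ 0.03 -0.07  0.08] turn -0.007989073008282332 tilt [-0.0115  0.0059 -0.9999]
```

View pics/side6z.png

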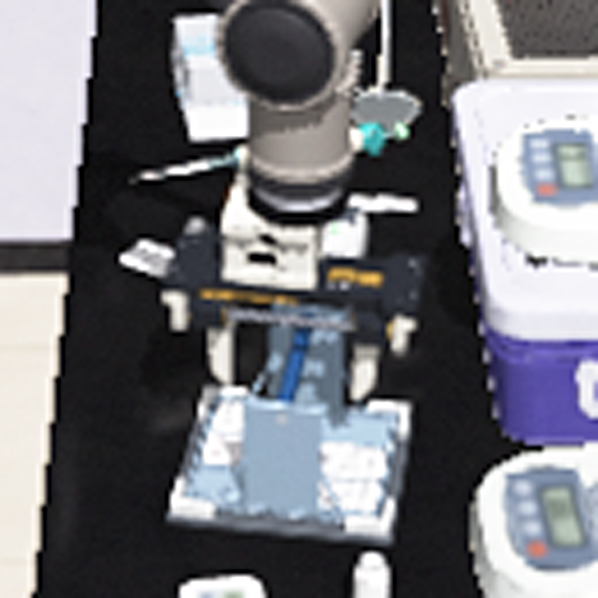

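>>> apply_moves([
  [[0,0,0.06],0,7],
  [[0,0,0.06],0,5],
  [[0,0,0.06],0,3.4],
  [[0,0,0.06],0,2.4],
  [[0,0,0.06],0,1.8],
])

```text
time: 9.25
tool_pos: [501.2, -75.4, 102.4]
tcp_rot: [-1.581, 0.003, -1.755]
contact_force: [-0.6, 0.3, -0.3]
grip_width: 45.6
```

>>> apply_moves([
  [[0,0,0],0,1.6],
  [[0,0,0],0,1.5],
  [[0,0,0],0,1.4],
  [[0,0,0],0,1.3],
  [[0,0,0],0,1.2],
])

```text
time: 9.88
tool_pos: [501.1, -75.4, 102.4]
tcp_rot: [-1.581, 0.003, -1.755]
contact_force: [-0.4, -0.1, -0.5]
grip_width: 12.3
```

>>> apply_moves([
  [[0,0,0],0,0.9],
  [[0,0,0],0,0.5],
  [[0,0,0],0,0],
  [[0,0,0],0,0],
  [[0,0,0],0,0],
])

```text
time: 10.5
tool_pos: [501.1, -75.4, 102.4]
tcp_rot: [-1.581, 0.004, -1.755]
contact_force: [-0.3, 0.2, 0.1]
grip_width: 11.9
```

>>> apply_moves([
  [[0,-0.2,0],0,0],
  [[0,-0.5,0],0,0],
  [[0,-0.9,0],0,0],
  [[0,-1.4,0],0,0],
  [[0,-2,0],0,0],
])

```text
time: 11.12
tool_pos: [501.3, -75.5, 122.8]
tcp_rot: [-1.581, 0.004, -1.755]
contact_force: [0.4, 0.6, -2.7]
grip_width: 11.7
```

```bash
python3 - <<'E'
from plant import vision,bot
import cv2
for n,b in(("side",(105,235,260,390)),):
    im=vision.capture(n)[:,:,::-1]; cv2.imwrite(f"pics/{n}7.png",im); y0,y1,x0,x1=b
    cv2.imwrite(f"pics/{n}7z.png",cv2.resize(im[y0:y1,x0:x1],None,fx=4.6,fy=4.6,interpolation=cv2.INTER_CUBIC)[:600,:800])
o=bot.get_obs();print(o['moment'],o['contact_force'],o['tool_pos'])
E
python3 g.py 501 -75.4 242
```

```text
[-0.0221268  -0.15541042 -0.02416245] [ 0.17025426 -0.29745173 -2.68427083] [501.76169958 -75.61154645 123.59920882]
shift cm [ -0.05 -11.84  -0.19] turn None tilt [-0.0083  0.005  -1.    ]
```

View pics/side7z.png

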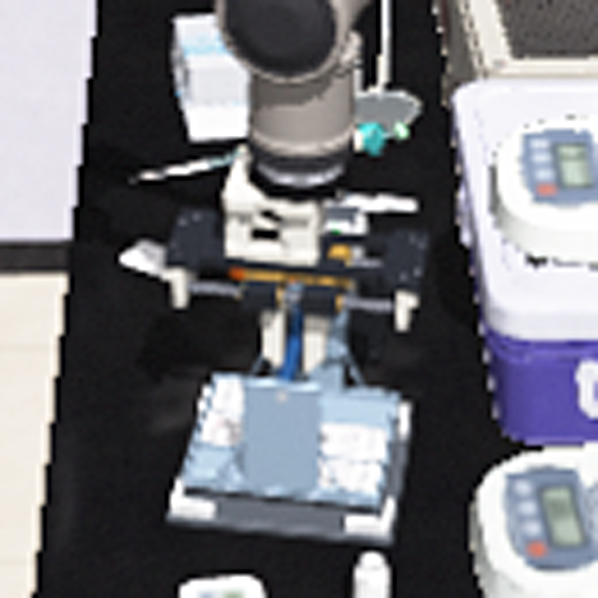

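The carrier came up cleanly: the tray looks level above the brackets, with the tests in their pockets. I'll continue smoothly.

>>> apply_moves([
  [[0,-0.6,0],0,0],
  [[0,-1.5,0],0,0],
  [[0,-2.6,0],0,0],
  [[0,-3.8,-0.05],0,0],
  [[0,-5,-0.05],0,0],
])

```text
time: 11.8
tool_pos: [501.7, -75.8, 174.6]
tcp_rot: [-1.579, 0.003, -1.755]
contact_force: [1.1, -0.2, -3.8]
grip_width: 11.9
```

>>> apply_moves([
  [[0,-1.2,0],0,0],
  [[0,-2.4,0],0,0],
  [[0,-3.6,0],0,0],
  [[0,-4.7,0],0,0],
  [[0,-5.5,0],0,0],
])

```text
time: 12.42
tool_pos: [502.2, -76.1, 230.4]
tcp_rot: [-1.579, 0.003, -1.755]
contact_force: [-0.5, -0.6, -3.5]
grip_width: 11.7
```

>>> apply_moves([
  [[0,-0.4,0],0,0],
  [[0,-0.6,0],0,0],
  [[0,-0.6,0],0,0],
  [[0,-0.6,0],0,0],
  [[0,-0.6,0],0,0],
])

```text
time: 13.05
tool_pos: [502.2, -76.1, 236.1]
tcp_rot: [-1.58, 0.003, -1.755]
contact_force: [-0.2, 0.1, -3.6]
grip_width: 11.8
```

```bash
python3 - <<'E'
from plant import vision,bot
import cv2
for n,b in(("side",(105,235,260,390)),("top",(150,250,230,360))):
    im=vision.capture(n)[:,:,::-1]; cv2.imwrite(f"pics/{n}8.png",im); y0,y1,x0,x1=b
    cv2.imwrite(f"pics/{n}8z.png",cv2.resize(im[y0:y1,x0:x1],None,fx=4.6,fy=4.6,interpolation=cv2.INTER_CUBIC)[:600,:800])
o=bot.get_obs();print(o['moment'],o['contact_force'],o['tool_pos'],o['tcp_rot'])
E
```

```text
[ 0.01079232 -0.1439124  -0.04118928] [-0.10155902 -0.41283054 -4.46101966] [502.22464278 -76.09525602 236.19119567] [-1.57938378  0.00332298 -1.754606  ]
```

View pics/side8z.png

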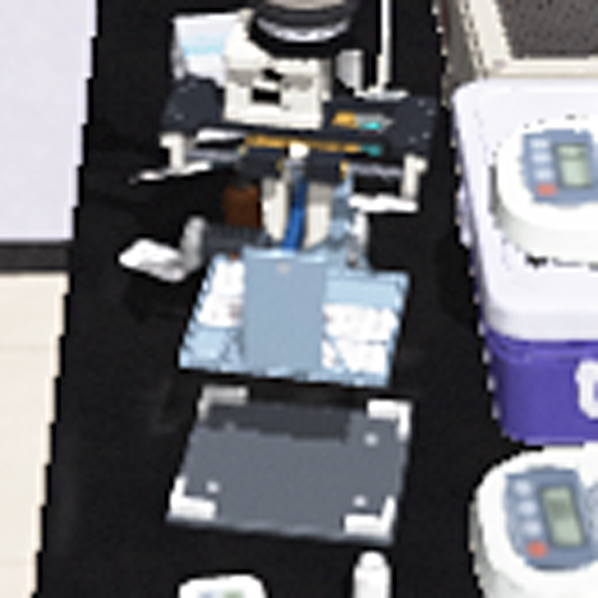

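View pics/top8z.png

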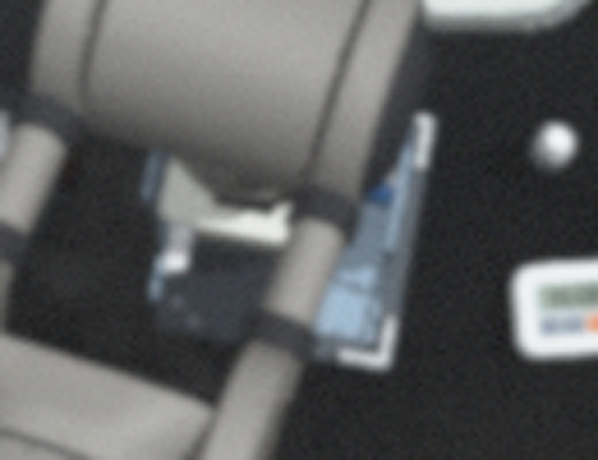

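```bash
python3 - <<'E'
from h import *
c=vision.camera_info('side')
def pr(P): return cv2.projectPoints(np.array(P,float),c['rvec'],c['tvec'],c['mtx'],np.array(c['distortion']))[0].reshape(-1,2)
y=np.radians(-10.1);ux=np.array([np.cos(y),np.sin(y),0]);uy=np.array([-np.sin(y),np.cos(y),0])
def f(o,L): return ((pr([o+a*ux+b*uy+[0,0,h] for a,b,h in L])-[260,105]+.4)*4.6).round(0).tolist()
L=[(-76,-68,0),(76,-68,0),(-30,-66,108),(30,-66,108),(76,68,9),(-76,68,9)]
print('lifted',f(np.array([502,-76,143.7]),L))
print('nest',f(np.array([500,-75.5,0]),[(-88,-80,0),(88,-80,0),(-88,-80,22),(88,-80,22)]))
E
python3 - <<'E'
import cv2
a=cv2.imread("pics/side8.png")[150:225,290:360]
cv2.imwrite("pics/s8b.png",cv2.resize(a,None,fx=8,fy=8,interpolation=cv2.INTER_CUBIC))
E
```

```text
lifted [[181.0, 370.0], [386.0, 389.0], [242.0, 250.0], [326.0, 258.0], [406.0, 278.0], [214.0, 261.0]]
nest [[165.0, 527.0], [390.0, 551.0], [164.0, 505.0], [391.0, 529.0]]
```

View pics/s8b.png

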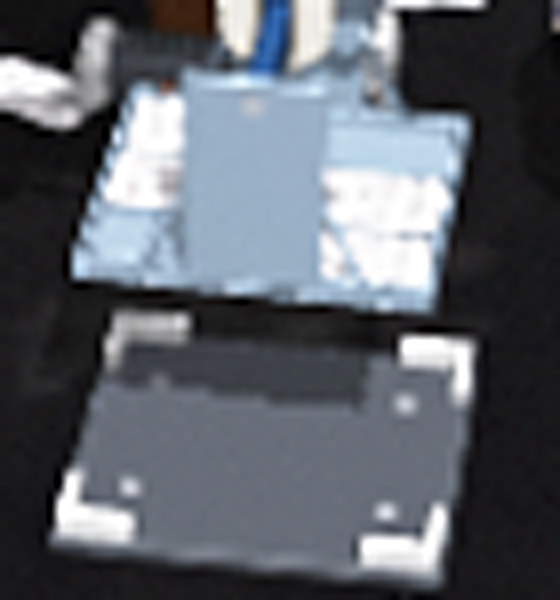

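The lifted tray's corners, about (181,368) and (391,386), match the projection of a level carrier with its underside at 144 mm, (181,370) and (386,389). The tests lie in their pockets. Next is the hold.

>>> apply_moves([
  [[0,0,0],0,0],
  [[0,0,0],0,0],
  [[0,0,0],0,0],
  [[0,0,0],0,0],
  [[0,0,0],0,0],
])

```text
time: 13.78
tool_pos: [502.2, -76.1, 236.2]
tcp_rot: [-1.579, 0.003, -1.755]
contact_force: [-0.7, -0.5, -3.7]
grip_width: 11.8
```

>>> apply_moves([
  [[0,0,0],0,0],
  [[0,0,0],0,0],
  [[0,0,0],0,0],
  [[0,0,0],0,0],
  [[0,0,0],0,0],
])

```text
time: 14.4
tool_pos: [502.2, -76.1, 236.2]
tcp_rot: [-1.579, 0.003, -1.755]
contact_force: [-0.6, 0.1, -3.9]
grip_width: 11.8
```

>>> apply_moves([
  [[0,0,0],0,0],
  [[0,0,0],0,0],
  [[0,0,0],0,0],
  [[0,0,0],0,0],
  [[0,0,0],0,0],
])

```text
time: 15.02
tool_pos: [502.2, -76.1, 236.2]
tcp_rot: [-1.579, 0.003, -1.755]
contact_force: [0.5, 0.2, -3.1]
grip_width: 12.0
```

>>> apply_moves([
  [[0,0,0],0,0],
  [[0,0,0],0,0],
  [[0,0,0],0,0],
  [[0,0,0],0,0],
  [[0,0,0],0,0],
])

```text
time: 15.65
tool_pos: [502.2, -76.1, 236.2]
tcp_rot: [-1.579, 0.003, -1.755]
contact_force: [1.1, 0.5, -2.8]
grip_width: 11.9
```

>>> apply_moves([
  [[0,0,0],0,0],
  [[0,0,0],0,0],
  [[0,0,0],0,0],
  [[0,0,0],0,0],
  [[0,0,0],0,0],
])

```text
time: 16.27
tool_pos: [502.2, -76.1, 236.2]
tcp_rot: [-1.579, 0.003, -1.755]
contact_force: [-0.2, -0.3, -3.7]
grip_width: 11.7
```

>>> apply_moves([
  [[0,0,0],0,0],
  [[0,0,0],0,0],
  [[0,0,0],0,0],
  [[0,0,0],0,0],
  [[0,0,0],0,0],
])

```text
time: 16.9
tool_pos: [502.2, -76.1, 236.2]
tcp_rot: [-1.579, 0.003, -1.755]
contact_force: [0.7, 0.5, -4.3]
grip_width: 11.6
```

```bash
python3 - <<'E'
from plant import vision
import cv2,numpy as np
im=vision.capture("side")[:,:,::-1]; cv2.imwrite("pics/side9.png",im)
a=cv2.imread("pics/side8.png"); d=np.abs(a.astype(int)-im).max(2); print((d>40).sum(), (d[150:235,280:370]>40).sum())
b=cv2.imread("pics/side0.png"); cv2.imwrite("pics/side9z.png",cv2.resize(im[120:260,260:420],None,fx=4,fy=4,interpolation=cv2.INTER_CUBIC))
E
```

```text
26 4
```

View pics/side9z.png

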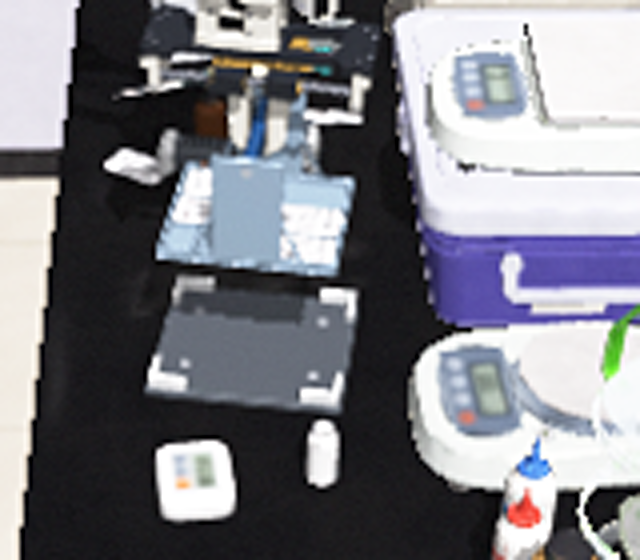

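The picture is essentially unchanged after 3.75 s of holding: the carrier is level above the empty nest, and the bystanders in view (timer, dropper bottle, spare test, amber bottle) are where they were. I'm handing in.

```bash
python3 -c "
from plant import order
print(order.close_job())"
```

```text
the job is handed in; nothing more can be done
None
```

The job is handed in, with the arm still holding the carrier up by its blue bar.

- **Scanner:** I squeezed the trigger across the grip while the carrier stood in the nest. The fingers stopped dead at 43.8 mm, and it did not move further as I commanded them tighter. That is wider than the 42 mm given for squeezed home. I put the difference down to the pad's hinge-side edge meeting the tilted trigger, and did not check it another way. After I let go, the trigger looked exactly as at the start in the side picture.
- **Carrier:** I lifted it straight out of the nest by the middle of the bar. Its underside was about 144 mm above the worktop, worked out from the arm's travel. It was held for about 4 s with no measurable movement.
- **Last checks:** the tray corners matched a level carrier within a few zoomed pixels, roughly 1 degree. The tests I could see lay in their pockets, but the front panel and the arm hid some of the tray. The timer, both bottles and the spare test looked where they had been. The job took about 17 s of the 48 s allowed.

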